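# Balance an unevenly packed sample case on a rocking mixer

## Task

Load the closed sample case onto the see-saw platform of the rocking mixer: set it flat, lengthwise along the middle of the platform and upright, with its balance point over the tilt axis, so that the platform stays level when you let go. The case is packed unevenly inside, so feel for its balance point first; never let the platform tip down onto its end stop, and leave the other things on the bench where they are.

Things in the scene. Friction and masses are not known exactly. Their poses are not given: they have to be found in the camera images.
- case_middle (a point): middle of the closed aluminium sample case (without its bar): 190 mm long (x), 60 mm wide (y), 45 mm high (z), flat underside 22.5 mm below this point. With contents 0.55 to 0.9 kg. Contents are fixed inside but unevenly packed along the length: the balance point lies up to 48 mm from the middle towards either end, centred across the width. Nothing outside shows where; both ends look alike
- case_grip (a point): centre of the straight grey carry bar over the case, same axes, 73 mm above the case's underside. The bar runs along the case's length: 150 mm long, 18 mm wide, 24 mm high, 16 mm clear of the lid; posts 12 mm long and 16 mm wide hold it 69 mm either side of the middle
- platform_top (a point): middle of the flat rubber-matted top of the rocking mixer's see-saw platform, right above the tilt axis (14 mm below) and 110 mm above the bench when level. Platform 110 mm along x (the tilt axis, a bearing bracket at either end, lower than the mat), 230 mm along y, no rims; z up out of the mat
- rocker_base: white base of the rocking mixer, fixed, 200 x 250 mm, 66 mm high; origin at its underside, under the platform's middle
- platform (a joint): tilt of the platform about its x axis, rad; 0 is level, positive raises its +y end. A weak spring centres it (about 1.0 N m per rad); end stops at -0.18 and +0.18
- reagent_bottle: bystander: reagent bottle, amber glass, 68 mm across, 120 mm high; origin at its underside, under the middle
- beaker: bystander: glass beaker, 70 mm across, 90 mm high; origin at its underside, under the middle
- jar: bystander: white screw-top jar, 66 mm across, 70 mm high; origin at its underside, under the middle
- tip_box: bystander: clear plastic box, 120 x 85 x 50 mm; origin at its underside, under the middle
- mortar: bystander: white ceramic mortar, 106 mm across, 58 mm high; origin at its underside, under the middle
- retort_clamp: bystander: steel retort clamp 170 mm long, lying flat; origin at its underside
There are look-alikes about, which are no part of the job. There is more than one size of the part that bears case_middle; the job needs the middle-sized.

How it is judged:
At the end, for the whole second after the job is handed in: The case lies flat and upright on the platform (bar centre 66 to 80 mm above the mat), lengthwise along it within 0.2 rad, within 25 mm of its middle line and with its middle no more than 70 mm from the tilt axis, released, and the platform is at rest and level within 0.045 rad (value of joint platform between -0.045 and 0.045 rad and x of case_grip in the frame of platform_top between -0.025 and 0.025 m and y of case_grip in the frame of platform_top between -0.07 and 0.07 m and z of case_grip in the frame of platform_top between 0.066 and 0.08 m and angle between the x axis of case_grip and the y axis of platform_top, either way round below 0.2 rad and angle between case_grip's own z axis and vertical below 0.15 rad and velocity of joint platform between -0.05 and 0.05 rad/s); the robot touches nothing.
It fails at once if the platform tips down (nearly) onto one of its end stops (more than 0.165 rad) (value of joint platform above 0.165 rad or value of joint platform below -0.165 rad).
It fails at once if a bystander is moved by more than 30 mm (distance of any of reagent_bottle, beaker, jar, tip_box, mortar, retort_clamp from where it was at the start of the episode above 0.03 m).
It also fails if it takes over 56 s, if anything falls off the work surface, if the arm or the gripper's body presses on something with over 40 N, if the wrist force passes 120 N, or if a joint passes its speed limit or range.

## Robot

A 7-joint arm with a two-finger parallel gripper is mounted at the origin on the work surface. World frame = base frame: x ahead of the robot, y to its left, z up, the work surface at z = 0. Lengths are in m, angles in rad, forces in N, time in s.
With the tool pointing down it reaches from about 0.425 to 0.925 m from the base axis. Payload 6.8 kg.
Tool frame: the origin (TCP) lies on the front face of the gripper's body, between the roots of the fingers; the fingertips stand 73 mm ahead of it and the grasp point (between the pads) lies 54 mm ahead of it (env.nose_length is the distance from the TCP to the fingertips, in m); z points along the fingers, y is the direction in which the jaws open and shut (so a half turn about z gives the same grasp; the last joint's range is limited). The gripper opens to 85 mm and grips with 20 to 120 N. Pads are 22 mm wide; open, the fingers measure 114 mm over their backs; the gripper's body (76 mm by 85 mm) begins 54 mm behind the grasp point. The pads swing forward as they close: fully open they stand 13 mm farther back than shut.
Start: joints at [1.235, 0.477, 0.022, 1.555, -0.011, 1.109, -0.083], TCP at [0.152, -0.658, 0.304] pointing down, gripper open.
Joint ranges: [-2.96, 2.96], [-0.34, 2.1], [-1.41, 1.46], [0.24, 2.44], [-1.37, 4.51], [0.17, 1.92], [-2.96, 2.96]. Speed limits (rad/s): [2.39, 2.39, 3.14, 3.14, 3.14, 3.14, 3.14].

## Interface

Orientations are given as a unit quaternion [w, x, y, z].
In Python, from cell import env, kin, camera, calibration, job gives the robot as it stands. The module is installed in compiled form; this text tells all that it offers. Calls block until the motion is done:
- env.reach(position, orientation): joint-space move of the TCP to a pose.
- env.movel(position, velocity=0.15, rot=None, stop_force=None): straight line of the TCP; rot=None keeps the orientation; velocity is the mean speed in m/s. With stop_force (N) it stops when the force on the tool has changed by that much, and returns True; else False.
- env.goto_joints(angles): joint-space move.
- env.grip(opening, f_grip=None): finger opening in m; f_grip is the grip in N (None keeps the last); returns when the fingers have stopped.
- env.dwell(seconds).
- kin.inverse_kinematics(position, orientation): joint angles nearest the present ones, or None.
- env.get_state(): the state.
- camera(name): name is "scene" or "top" or "wrist"; returns (picture, depth): 384x512x3 uint8, blue, green, red; 384x512 float32, m along the optical axis (not along the pixel's ray), 0 where there is no reading.
- calibration(name): a dict with "fx", "fy", "cx", "cy" (pixels), "rvec" (rotation vector, rad) and "tvec" (3), from world to camera coordinates, as OpenCV has them. Camera axes: x right, y down, z forward; pixel columns grow to the right and rows downward; lengths in m; the calibration is good to about 2 mm. A picture is of the moment at which its call begins: read the wrist's pose just before it. calibration takes no time and is no camera call; for the wrist camera it gives the pose at the moment of the call.
A pose or a line that the arm cannot do raises env.PlanningError and nothing moves.
- job.job_done(): hands the job in, once; it reports no verdict.
The state is a dict: "time": time; "qpos": joint angles; "joint_velocities": joint speeds; "joint_torque": joint torques, N m; "tcp_pos": TCP position; "orientation": TCP orientation; "force": force on the tool from outside, world axes, zero at the start; "torque": the same for the moment, N m; "opening": finger opening in m.
Only numpy, scipy, OpenCV 4.12 (cv2) and the standard library are available. Lean on these libraries where they do the work, as an engineer would, in place of code of your own. Each camera call takes 0.05 s, during which the arm holds its last target.

## Working session

There is one attempt and no reset: what is moved stays moved. The work goes in short steps, each a Python script; the robot and the scene stay as the last script left them, time stands still between calls to the robot, and variables do not carry over. Pictures are saved under pics/ and viewed, and the job is handed in when it is done.

```bash
mkdir -p pics; ls; python3 - <<'E'
from cell import env, kin, camera, calibration, job
import cv2,numpy as np
for n in ["scene","top","wrist"]:
    c=calibration(n); p,d=camera(n); cv2.imwrite(f"pics/{n}0.png",p); np.savez(f"pics/{n}0.npz",p=p,d=d,**{k:np.array(v) for k,v in c.items()})
    print(n,c)
s=env.get_state();print(s)
E
```

```text
pics
scene {'fx': 401.265383759345, 'fy': 401.265383759345, 'cx': 250.1567533952406, 'cy': 190.2265922266891, 'rvec': array([ 2.25728237,  1.11660671, -0.39173199]), 'tvec': array([-0.30743931, -0.24589172,  1.53876426])}
top {'fx': 398.60040752047695, 'fy': 398.60040752047695, 'cx': 250.27711635680646, 'cy': 196.28823102569035, 'rvec': array([ 2.10718508, -2.08556491,  0.23439483]), 'tvec': array([0.01450296, 0.52176245, 1.33429515])}
wrist {'fx': 277.0519770757919, 'fy': 277.0519770757919, 'cx': 261.06272541628266, 'cy': 192.17512063379775, 'rvec': array([-2.28204452,  1.81195558,  0.2551024 ]), 'tvec': array([-0.674197  , -0.03725305,  0.37941789])}
{'time': 0.15, 'qpos': array([ 1.23491036,  0.47764949,  0.02237856,  1.55619556, -0.01150651,
        1.1093266 , -0.08310504]), 'joint_velocities': array([-0.0019203 , -0.00435698,  0.00065592, -0.00311046,  0.00017048,
        0.00021794,  0.00054171]), 'joint_torque': array([ 2.37086279e-03, -5.96932375e+01,  1.61016360e+00, -2.81494421e+01,
        1.26994468e-02,  6.51529830e-03,  9.16514438e-06]), 'tcp_pos': array([ 0.15233496, -0.65722642,  0.30313544]), 'orientation': array([-7.12020883e-04,  9.93521975e-01,  1.13637844e-01, -1.37595642e-04]), 'force': array([-0.09144927, -0.97521139, -0.29952082]), 'torque': array([ 0.01933689, -0.01527039,  0.02794719]), 'opening': 0.08550061749247037}
```

View pics/scene0.png

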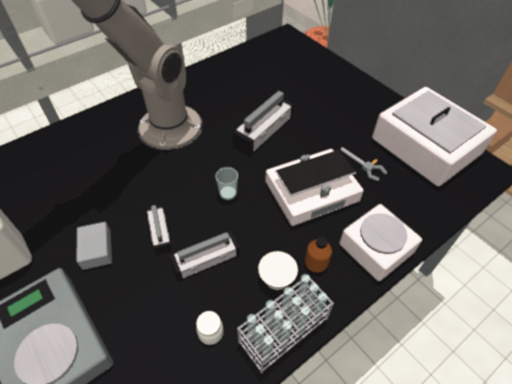

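View pics/top0.png

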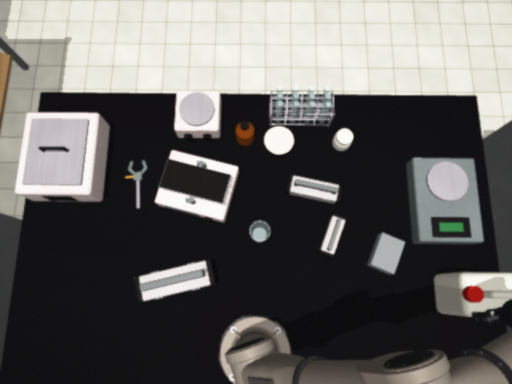

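View pics/wrist0.png

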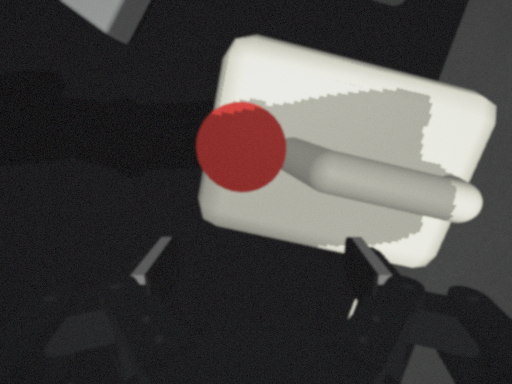

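The scene has three cases. In the top view they are large at (175,281), middle at (315,188) and small at (333,235). The mixer is at about (197,184). Next I'll measure the middle case and the platform.

```bash
cat > h.py <<'E'
import numpy as np,cv2
def load(f): return dict(np.load(f))
def pts(D):
    R,_=cv2.Rodrigues(D['rvec']); d=D['d']; v,u=np.indices(d.shape)
    c=np.stack([(u-D['cx'])/D['fx']*d,(v-D['cy'])/D['fy']*d,d],-1)
    P=(c-D['tvec'].reshape(3))@R; P[d==0]=np.nan; return P
def rect(P,m):
    q=P[m][:,:2]; q=q[~np.isnan(q).any(1)]; r=cv2.minAreaRect((q*1000).astype(np.float32)); return r,len(q)
E
python3 - <<'E'
from h import *
D=load('pics/top0.npz');P=pts(D);p=D['p'].astype(int);z=P[...,2]
v,u=np.indices(z.shape)
for n,(u0,u1,v0,v1) in dict(mid=(283,347,168,208),small=(315,352,210,260),large=(128,222,255,308),mixer=(150,245,145,225),beaker=(245,275,217,247),bottle=(232,258,115,147),mortar=(260,298,122,156),jar=(330,358,125,155),tip=(365,408,230,276),clamp=(120,150,155,212)).items():
    w=(u>=u0)&(u<u1)&(v>=v0)&(v<v1)
    print(n,[ (round(a,3),round(b,3),int((w&(z>a)&(z<=b)).sum())) for a,b in zip(np.arange(0.01,.13,.01),np.arange(.02,.14,.01))])
    print('  all>10mm',rect(P,w&(z>.01)), 'zmax',np.nanmax(z[w]))
    if n in('mid','large','small'):
        print('  bar',rect(P,w&(z>.06 if n=='mid' else w&(z>.5)))) 
    if n=='mixer': 
        m=w&(z>.098)&(z<.125)&(p.sum(-1)<150); print('  mat',rect(P,m),np.nanmedian(z[m]))
        q=P[m]; A=np.c_[q[:,:2],np.ones(len(q))]; print(np.linalg.lstsq(A,q[:,2],rcond=None)[0])
E
```

```text
mid [(np.float64(0.01), np.float64(0.02), 30), (np.float64(0.02), np.float64(0.03), 36), (np.float64(0.03), np.float64(0.04), 67), (np.float64(0.04), np.float64(0.05), 546), (np.float64(0.05), np.float64(0.06), 52), (np.float64(0.06), np.float64(0.07), 24), (np.float64(0.07), np.float64(0.08), 36), (np.float64(0.08), np.float64(0.09), 211), (np.float64(0.09), np.float64(0.1), 9), (np.float64(0.1), np.float64(0.11), 0), (np.float64(0.11), np.float64(0.12), 0), (np.float64(0.12), np.float64(0.13), 0)]
  all>10mm (((557.7760620117188, -207.19935607910156), (192.09605407714844, 66.2339096069336), 77.97420501708984), 1011) zmax 0.09405787558130524
  bar (((556.9729614257812, -206.25283813476562), (148.6255645751953, 20.33709716796875), 77.96682739257812), 280)
small [(np.float64(0.01), np.float64(0.02), 22), (np.float64(0.02), np.float64(0.03), 29), (np.float64(0.03), np.float64(0.04), 369), (np.float64(0.04), np.float64(0.05), 35), (np.float64(0.05), np.float64(0.06), 18), (np.float64(0.06), np.float64(0.07), 125), (np.float64(0.07), np.float64(0.08), 13), (np.float64(0.08), np.float64(0
[... 5068 characters left out ...]
9375), 66.31156921386719), 1013) zmax 0.05962729897967462
clamp [(np.float64(0.01), np.float64(0.02), 217), (np.float64(0.02), np.float64(0.03), 17), (np.float64(0.03), np.float64(0.04), 0), (np.float64(0.04), np.float64(0.05), 0), (np.float64(0.05), np.float64(0.06), 0), (np.float64(0.06), np.float64(0.07), 0), (np.float64(0.07), np.float64(0.08), 0), (np.float64(0.08), np.float64(0.09), 0), (np.float64(0.09), np.float64(0.1), 0), (np.float64(0.1), np.float64(0.11), 0), (np.float64(0.11), np.float64(0.12), 0), (np.float64(0.12), np.float64(0.13), 0)]
  all>10mm (((580.4046020507812, 444.3876037597656), (69.00786590576172, 176.79867553710938), 83.1978759765625), 234) zmax 0.02395165080810595
```

```bash
python3 -c "
import cv2
p=cv2.imread('pics/top0.png');cv2.imwrite('pics/top0z.png',cv2.resize(p[90:310,120:380],None,fx=3,fy=2.7,interpolation=2)[:594])"
```

```text
(no output)
```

View pics/top0z.png

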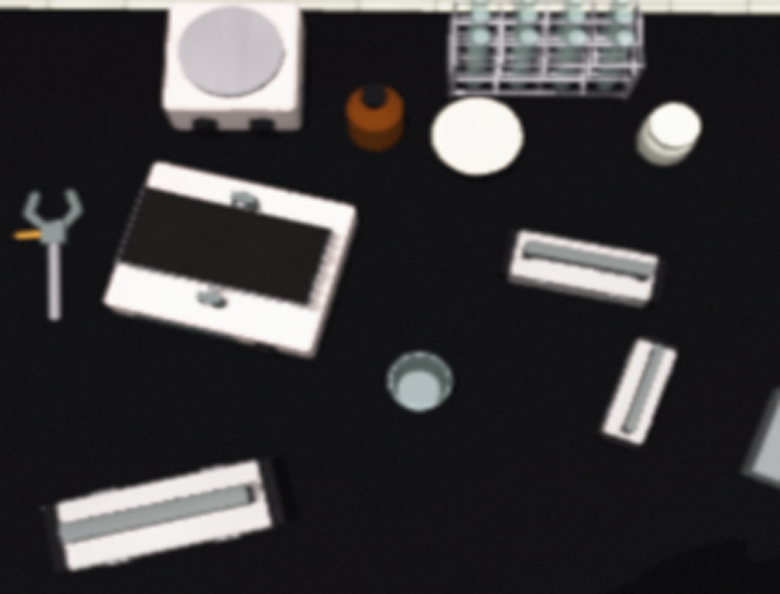

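```bash
python3 - <<'E'
from h import *
for f,(u0,u1,v0,v1) in {'pics/top0.npz':(150,245,145,225),'pics/scene0.npz':(262,365,145,225)}.items():
    D=load(f);P=pts(D);z=P[...,2];v,u=np.indices(z.shape)
    w=(u>=u0)&(u<u1)&(v>=v0)&(v<v1)
    for lo in (.1,.105): print(f,rect(P,w&(z>lo)&(z<.125)),np.nanmedian(z[w&(z>.1)]))
    m=w&(z>.1)&(z<.125); q=P[m][:,:2]; print('mean',q.mean(0))
    u0,u1,v0,v1=(283,347,168,208) if 'top' in f else (168,242,228,280)
    w=(u>=u0)&(u<u1)&(v>=v0)&(v<v1)
    print('case bar',rect(P,w&(z>.078)),np.nanmedian(z[w&(z>.078)]),'lid',rect(P,w&(z>.04)&(z<.05)))
from cell import kin
for th in (78,-102):
    t=np.radians(th)/2
    for pos in [(.557,-.206,.25),(.557,-.206,.12),(.557,.211,.35),(.557,.211,.23)]:
        print(th,pos,kin.inverse_kinematics(np.array(pos),np.array([0,np.cos(t),np.sin(t),0])))
E
```

```text
pics/top0.npz (((563.5806274414062, 208.91432189941406), (230.47775268554688, 156.1122283935547), 75.28688049316406), 2160) 0.1098750684655049
pics/top0.npz (((562.567626953125, 208.83700561523438), (229.22950744628906, 146.7633514404297), 76.27316284179688), 2010) 0.1098750684655049
mean [0.56089575 0.2077602 ]
case bar (((556.9193115234375, -206.50430297851562), (148.11134338378906, 20.33709716796875), 77.96682739257812), 234) 0.08479324379861589 lid (((557.6184692382812, -207.1578826904297), (192.03512573242188, 62.675132751464844), 77.87419891357422), 546)
pics/scene0.npz (((567.031494140625, 209.80560302734375), (229.35121154785156, 155.4864044189453), 76.5028076171875), 2096) 0.10907605146408927
pics/scene0.npz (((568.3109130859375, 210.44876098632812), (227.99363708496094, 146.9695587158203), 73.23982238769531), 1930) 0.10907605146408927
mean [0.57016723 0.20559656]
case bar (((562.2239990234375, -204.5457000732422), (148.45677185058594, 19.943296432495117), 77.68311309814453), 335) 0.08391072096023464 lid (((562.45263671875, -204.48934936523438), (192.3330078125, 64.815544128
[... 232 characters left out ...]
0.74416475
 -0.27622768]
78 (0.557, 0.211, 0.35) [ 0.29655616  0.50508137 -1.05827239  1.64772824  0.45853098  1.26207439
 -1.06114188]
78 (0.557, 0.211, 0.23) [ 0.29116763  0.67041567 -1.07552335  1.7699872   0.65638431  1.11017832
 -1.21539786]
-102 (0.557, -0.206, 0.25) [-0.56664299  0.77983648  1.27285458  1.85901666 -0.823333    1.15926993
 -2.34714451]
-102 (0.557, -0.206, 0.12) [ 0.06725483  0.58616332  0.24134862  1.9025116  -0.21252124  0.67747824
 -2.91495572]
-102 (0.557, 0.211, 0.35) [ 0.35926489  0.56388025 -1.18094074  1.64433738  0.53826606  1.30292555
  2.01638942]
-102 (0.557, 0.211, 0.23) [ 0.34600739  0.73569069 -1.18676613  1.76694984  0.74241474  1.16896589
  1.86187504]
```

```bash
cat >> h.py <<'E'
def snap(n,tag):
    from cell import camera,calibration
    c=calibration(n); p,d=camera(n); cv2.imwrite(f"pics/{tag}.png",p)
    D=dict(p=p,d=d,**{k:np.array(v) for k,v in c.items()}); np.savez(f"pics/{tag}.npz",**D); return D
def q(deg):
    t=np.radians(deg)/2; return np.array([0,np.cos(t),np.sin(t),0])
def st():
    from cell import env
    s=env.get_state(); print('t',round(s['time'],2),'tcp',s['tcp_pos'].round(4),'F',s['force'].round(2),'T',s['torque'].round(3),'op',round(s['opening'],4)); return s
E
python3 - <<'E'
from h import *; from cell import env
env.reach(np.array([.559,-.206,.32]),q(78)); st()
D=snap('wrist','w1'); P=pts(D); z=P[...,2]
print(np.nanpercentile(z,[1,50,99]))
m=(z>.078)&(z<.1);print('bar',rect(P,m),np.nanmedian(z[m])); m=(z>.04)&(z<.05);print('lid',rect(P,m))
st()
E
```

```text
t 2.33 tcp [ 0.5585 -0.2077  0.3198] F [-0.4  -0.02  0.  ] T [-0.     0.047 -0.012] op 0.0853
[-0.00042406  0.00198221  0.34695132]
bar (((588.4749145507812, -161.40695190429688), (247.09451293945312, 506.73577880859375), 77.92424774169922), 4408) 0.08618978747137429
lid (((577.3433227539062, -276.395751953125), (500.5850524902344, 532.5266723632812), 78.08983612060547), 6773)
t 2.38 tcp [ 0.5586 -0.2075  0.3198] F [0.66 0.46 0.21] T [ 0.028 -0.007  0.027] op 0.0856
```

View pics/w1.png

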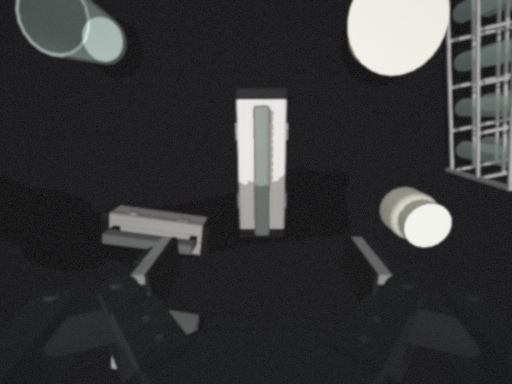

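Directly above the middle case: its bar runs from (262,105) to (262,235), upright in the wrist view and aligned with the fingers. I'll restrict the window to it and grasp at the bar's middle.

```bash
python3 - <<'E'
from h import *; from cell import env
D=load('pics/w1.npz');P=pts(D);z=P[...,2];v,u=np.indices(z.shape);w=(u>225)&(u<300)&(v>80)&(v<245)
m=w&(z>.078)&(z<.1);r=rect(P,m);print('bar',r,np.nanmedian(z[m])); m=w&(z>.04)&(z<.05);print('lid',rect(P,m))
x,y=np.array(r[0][0])/1000
x,y=r[0][0][0]/1000 if 0 else r[0][0]/1000,r[0][1]/1000
env.movel(np.array([x,y,.22]),velocity=.2,rot=q(78)); env.grip(.06)
print(env.movel(np.array([x,y,.127]),velocity=.1,stop_force=8)); s=st()
for i in range(5): env.dwell(.04); st()
E
```

```text
bar (((558.5478515625, -205.47402954101562), (148.3951416015625, 17.27104949951172), 78.33167266845703), 2023) 0.08604520062530437
lid (((558.6005859375, -205.26760864257812), (189.9613037109375, 63.30132293701172), 77.71733093261719), 5094)Traceback (most recent call last):
  File "<stdin>", line 5, in <module>
TypeError: unsupported operand type(s) for /: 'tuple' and 'int'
```

```bash
python3 - <<'E'
from h import *; from cell import env
x,y=.5586,-.2054
env.movel(np.array([x,y,.22]),velocity=.2,rot=q(78)); env.grip(.06)
print(env.movel(np.array([x,y,.127]),velocity=.1,stop_force=8)); st()
for i in range(4): env.dwell(.04); st()
env.grip(0.0,f_grip=120); st()
b=[]
for i in range(8): env.dwell(.03); s=env.get_state(); b.append(np.r_[s['force'],s['torque']])
print(np.mean(b,0).round(3),np.std(b,0).round(3))
env.movel(np.array([x,y,.142]),velocity=.05)
env.dwell(.2);st()
a=[]
for i in range(10): env.dwell(.03); s=env.get_state(); a.append(np.r_[s['force'],s['torque']])
print(np.mean(a,0).round(3),np.std(a,0).round(3)); st()
snap('wrist','w2'); snap('top','t2')
E
```

```text
False
t 4.48 tcp [ 0.5591 -0.2055  0.1277] F [0.41 0.81 0.25] T [ 0.034 -0.003  0.031] op 0.0597
t 4.53 tcp [ 0.5591 -0.2055  0.1278] F [0.1  0.4  0.97] T [ 0.022  0.058 -0.071] op 0.0601
t 4.57 tcp [ 0.5591 -0.2055  0.1278] F [0.61 0.07 0.25] T [-0.021 -0.032  0.072] op 0.0598
t 4.61 tcp [ 0.559  -0.2056  0.1278] F [-0.13  0.19 -0.36] T [0.006 0.018 0.021] op 0.0602
t 4.65 tcp [ 0.559  -0.2055  0.1277] F [-0.2  -0.51  1.1 ] T [-0.057 -0.005  0.037] op 0.0601
t 5.12 tcp [ 0.559  -0.2055  0.1273] F [ 0.75 -0.28  1.96] T [-0.019  0.116 -0.011] op 0.0166
[ 0.902 -0.648  3.52  -0.027  0.052  0.032] [0.592 0.452 0.676 0.028 0.03  0.018]
t 6.03 tcp [ 0.5582 -0.2054  0.1416] F [-0.32 -0.6  -6.95] T [-0.007 -0.022  0.058] op 0.0164
[-0.1   -0.25  -7.836 -0.056  0.011 -0.012] [0.268 0.551 0.382 0.024 0.028 0.029]
t 6.37 tcp [ 0.5586 -0.2054  0.1419] F [-0.43 -0.53 -7.78] T [-0.08   0.024  0.022] op 0.0161
```

View pics/w2.png

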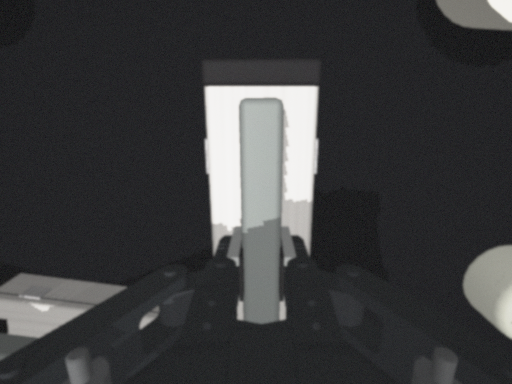

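The bar is gripped between the pads at about (262,260). Before trusting the torque I'll check whether the case has pitched in the grip.

```bash
cat >> h.py <<'E'
def tilt(D,box,zr):
    P=pts(D);z=P[...,2];v,u=np.indices(z.shape);u0,u1,v0,v1=box
    m=(u>u0)&(u<u1)&(v>v0)&(v<v1)&(z>zr[0])&(z<zr[1])
    Q=P[m]
    for _ in range(3):
        A=np.c_[Q[:,:2]-Q[:,:2].mean(0),np.ones(len(Q))]; c=np.linalg.lstsq(A,Q[:,2],rcond=None)[0]; e=Q[:,2]-A@c; Q=Q[abs(e)<max(.003,2*e.std())]
    return c.round(4),len(Q)
E
python3 - <<'E'
from h import *; from cell import env
L=np.array([np.cos(np.radians(78)),np.sin(np.radians(78))])
for n,b in (('w1',(252,272,110,180)),('w2',(245,278,105,240))):
    c,k=tilt(load(f'pics/{n}.npz'),b,(.06,.14)); print(n,c,k,'along L',c[:2]@L)
env.movel(np.array([.5586,-.2054,.20]),velocity=.1); env.dwell(.25)
a=[]
for i in range(12): env.dwell(.03); s=env.get_state(); a.append(np.r_[s['force'],s['torque']])
print(np.mean(a,0).round(3),np.std(a,0).round(3)); st()
c,k=tilt(snap('wrist','w3'),(245,278,105,240),(.06,.2)); print(c,k,c[:2]@L)
E
```

```text
w1 [ 0.0135 -0.0004  0.086 ] 1102 along L 0.0024155487857462307
w2 [5.000e-04 1.000e-04 1.007e-01] 4264 along L 0.0002017706054822603
[ 0.    -0.14  -7.952 -0.066  0.014  0.013] [0.505 0.348 0.408 0.03  0.025 0.037]
t 7.85 tcp [ 0.5586 -0.2054  0.2   ] F [ 1.13 -0.29 -8.26] T [-0.108  0.003  0.049] op 0.0164
[-0.0012  0.0017  0.1587] 4268 0.001413356892266158
```

View pics/w3.png

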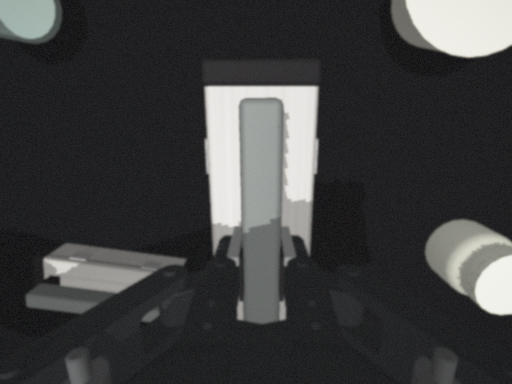

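Case hangs level; mass ≈0.81 kg, balance point ≈ +8 mm along L from the grip. I'll carry it towards the platform, averaging the torque longer, and view the platform on the way.

```bash
cat >> h.py <<'E'
def ft(n=25,dt=.03):
    from cell import env
    a=[]
    for i in range(n): env.dwell(dt); s=env.get_state(); a.append(np.r_[s['force'],s['torque']])
    m=np.mean(a,0); print('FT',m.round(3)); return m
E
python3 - <<'E'
from h import *; from cell import env
th=np.radians(76);L=np.array([np.cos(th),np.sin(th)])
C=np.array([.564,.2097]); g=C-L*.19
env.movel(np.array([.5586,-.2054,.33]),velocity=.25)
env.movel(np.r_[g,.33],velocity=.25,rot=q(76)); env.dwell(.3)
m=ft(35); print('d',(m[3]*-L[1]+m[4]*L[0])/-m[2]); st()
D=snap('wrist','w4');P=pts(D);z=P[...,2]
m=(z>.1)&(z<.13); print(m.sum())
E
```

```text
FT [ 2.320e-01 -8.000e-02 -7.907e+00 -4.800e-02  1.300e-02  5.000e-03]
d 0.006315909308339915
t 11.12 tcp [0.518  0.0253 0.33  ] F [ 0.15 -0.71 -7.2 ] T [-0.048  0.059  0.042] op 0.0167
7803
```

View pics/w4.png

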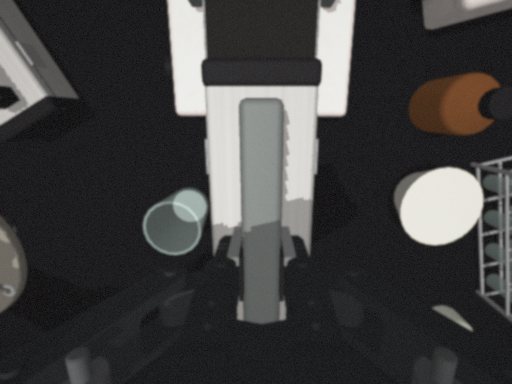

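Ahead, the mat (cols 205–318) and white base (cols 172–352) are centred on the bar (col 262) and parallel to it. Averaged balance offset is ≈7 mm. I'll set it down with that point over the axis.

```bash
python3 - <<'E'
from h import *; from cell import env
th=np.radians(76);L=np.array([np.cos(th),np.sin(th)])
C=np.array([.564,.2097]); g=C-L*.007
env.movel(np.r_[g,.33],velocity=.2)
env.movel(np.r_[g,.248],velocity=.12); env.dwell(.2); m=ft(10)
print(env.movel(np.r_[g,.2345],velocity=.02,stop_force=2.5)); s=st(); env.dwell(.2); ft(15); st()
snap('scene','s5')
E
```

```text
FT [-1.400e-01  5.100e-02 -8.004e+00 -4.300e-02 -5.000e-03  2.600e-02]
True
t 14.14 tcp [0.5624 0.2027 0.2373] F [0.01 0.43 5.67] T [-0.011  0.212 -0.029] op 0.0165
FT [-1.730e-01 -4.180e-01  5.955e+00 -0.000e+00  2.440e-01 -2.000e-03]
t 14.84 tcp [0.5624 0.2027 0.2373] F [0.21 1.09 6.45] T [ 0.015  0.226 -0.027] op 0.0163
```

View pics/s5.png

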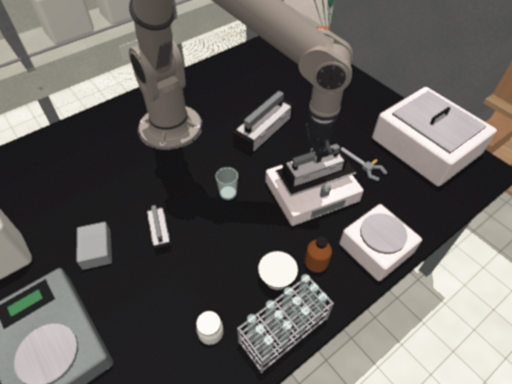

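Case is on the mat (contact at TCP z 0.2373). I'll ease off, open slightly and watch the tilt.

```bash
python3 - <<'E'
from h import *; from cell import env
p=env.get_state()['tcp_pos'].copy(); th=np.radians(76);L=np.array([np.cos(th),np.sin(th)])
env.movel(p+[0,0,.0008],velocity=.01); env.dwell(.1); ft(8)
env.grip(.024,f_grip=20); st(); env.dwell(.5); 
for i in range(3):
    c,k=tilt(snap('wrist',f'w6_{i}'),(245,278,105,235),(.14,.23)); print(c,k,'tilt L',c[:2]@L); env.dwell(.4)
ft(8)
E
```

```text
FT [ 6.600e-02  5.200e-02 -7.966e+00 -5.500e-02 -1.100e-02 -1.000e-03]
t 16.01 tcp [0.5631 0.2034 0.2393] F [-0.34 -0.57 -0.66] T [0.026 0.039 0.006] op 0.024
[-0.0002  0.0203  0.197 ] 4115 tilt L 0.019648618864282794
[-0.0042  0.021   0.197 ] 4109 tilt L 0.019360138290277322
[-0.001   0.0208  0.197 ] 4108 tilt L 0.01994022921094106
FT [-0.211 -0.209 -0.218  0.011 -0.001 -0.012]
```

View pics/w6_2.png

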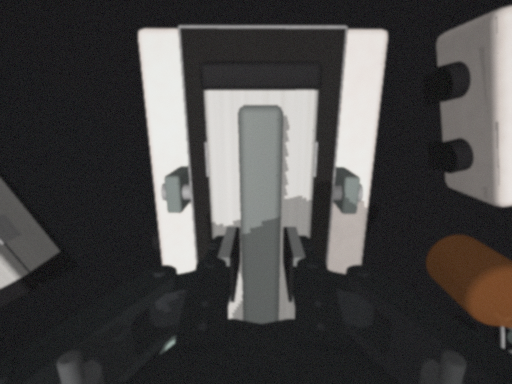

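The case sits centred on the mat (bar at col 262, mat cols 185–340). Tilt is steady at +0.02 rad with no finger load, inside the 0.045 limit. Now I'll withdraw straight up and recheck.

```bash
python3 - <<'E'
from h import *; from cell import env
p=env.get_state()['tcp_pos'].copy(); th=np.radians(76);L=np.array([np.cos(th),np.sin(th)])
env.grip(.05); env.movel(p+[0,0,.1],velocity=.1); env.dwell(.6)
D=snap('wrist','w7');P=pts(D);z=P[...,2];v,u=np.indices(z.shape)
for n,zr in (('bar',(.165,.22)),('lid',(.14,.163)),('mat',(.1,.123))):
    m=(u>180)&(u<345)&(v>40)&(v<260)&(z>zr[0])&(z<zr[1]); print(n,rect(P,m),np.nanmedian(z[m]))
c,k=tilt(D,(248,276,60,225),(.165,.22)); print('bar tilt',c,k,c[:2]@L)
st(); snap('top','t7')
E
```

```text
bar (((563.7197875976562, 211.72447204589844), (125.72810363769531, 18.00419044494629), 76.0963134765625), 3372) 0.19609194497510526
lid (((563.6099853515625, 210.63314819335938), (170.7108154296875, 64.26929473876953), 76.28683471679688), 8065) 0.15649981823262213
mat (((564.5166625976562, 212.1754608154297), (227.30751037597656, 156.08653259277344), 75.80345153808594), 9655) 0.11151741163970451
bar tilt [0.0047 0.0205 0.1964] 2622 0.02102809529797637
t 20.29 tcp [0.5623 0.2028 0.3381] F [-0.49  0.34  0.46] T [-0.007  0.018 -0.018] op 0.0494
```

View pics/w7.png

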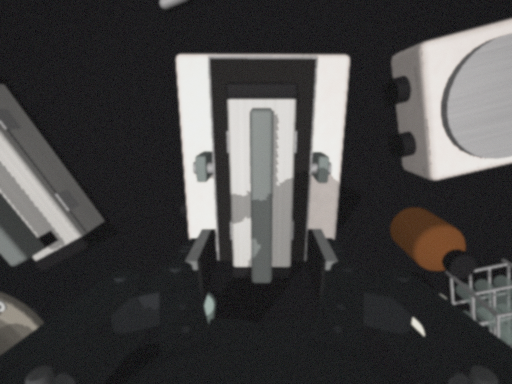

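```bash
python3 - <<'E'
from h import *; from cell import env,job
th=np.radians(76);L=np.array([np.cos(th),np.sin(th)])
env.dwell(2); c,k=tilt(snap('wrist','w8'),(248,276,60,225),(.165,.22)); t=c[:2]@L; print(t)
a=load('pics/top0.npz');b=load('pics/t7.npz')
for n,(x,y) in dict(beaker=(260,231),bottle=(245,132),mortar=(279,140),jar=(343,139),tip=(386,253),clamp=(138,185)).items():
    s=(slice(y-12,y+12),slice(x-12,x+12)); print(n,np.abs(a['p'][s].astype(int)-b['p'][s]).mean().round(1))
if abs(t)<.027: job.job_done(); print('done')
E
```

```text
0.022337864121255095
beaker 66.4
bottle 0.8
mortar 0.2
jar 0.5
tip 0.5
clamp 0.8
the job is handed in; nothing more can be done
done
```

View pics/t7.png

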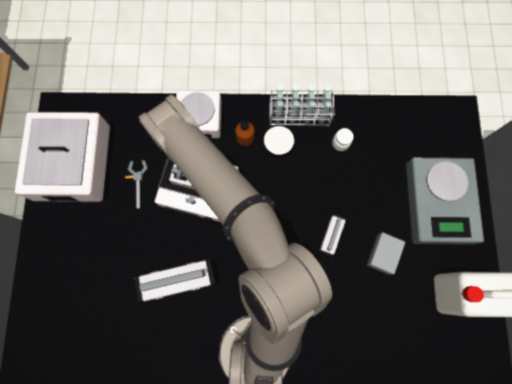

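The middle-sized case is on the mixer platform, released, and the job is handed in. There is no verdict to confirm it. I weighed it by feel in the grip at about 0.81 kg, with the balance point about 7 mm from the grip. I then set it down with that point over the tilt axis, eased the grip off and withdrew.

**Case and platform:**
- Platform tilt stayed at about +0.02 rad over some 5 s: 0.0197 to 0.0199 just after the grip was eased, 0.021 after withdrawal and 0.022 at the last look. The limit is 0.045.
- The slow rise looks like measuring noise, though a slight creep can't be ruled out.
- It is not perfectly level because the balance point is probably about 2 mm off the axis. I left it rather than handle the case again.
- The case lies within about 1 mm of the platform's middle line and within 0.01 rad of lengthwise. No force was felt on the tool after withdrawal.

**Bystanders:**
- The bottle, mortar, jar, tip box and clamp are unchanged in the top picture.
- That comparison failed for the beaker, at (260,231), because the forearm hid it. It was last seen in place in the scene picture when the case was set down, and the arm only rose straight up afterwards.

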